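# Fit the battery pack into the backup air pump

## Robot

A 7-joint arm with a two-finger parallel gripper is mounted at the origin on the work surface. World frame = base frame: x ahead of the robot, y to its left, z up, the work surface at z = 0. Lengths are in m, angles in rad, forces in N, time in s.
With the tool pointing down it reaches from about 0.4 to 0.85 m from the base axis. Payload 10.4 kg.
Tool frame: the origin (TCP) lies on the centre line of the jaws, within the pads' length; the fingertips stand 17 mm ahead of it and the grasp point (between the pads) lies 2 mm behind it (manip.tcp_to_tips is the distance from the TCP to the fingertips, in m); z points along the fingers, x is the direction in which the jaws open and shut, and the axes are right-handed (so a half turn about z gives the same grasp; the last joint's range is limited). The gripper opens to 85 mm and grips with 20 to 120 N. Pads are 22 mm wide; open, the fingers measure 114 mm over their backs; the gripper's body (76 mm by 85 mm) begins 54 mm behind the grasp point. The pads swing forward as they close: fully open they stand 13 mm farther back than shut.
Start: joints at [-0.023, 0.332, -0.065, 1.46, 0.022, 1.35, -0.088], TCP at [0.625, 0, 0.248] pointing down, gripper open.
Joint ranges: [-2.6, 2.6], [-0.5, 2.12], [-1.47, 1.34], [0.16, 2.42], [-1.27, 4.41], [0.06, 2.06], [-2.6, 2.6]. Speed limits (rad/s): [2.22, 2.22, 2.79, 2.79, 3.14, 3.14, 3.14].

## Interface

Orientations are given as a unit quaternion [x, y, z, w].
In Python, from workcell import manip gives the robot as it stands.
- The arm moves only by the shell command python3 -m pendant 'ROWS' [FORCE]. ROWS is JSON, a list of rows, each a list of 3 entries, a list of its own where there are three numbers: the shift along the world's x, y, z in cm, then the turn, a rotation vector about the world's x, y, z in degrees, then the closure in counts, from 0 (fully open) to 255 (shut). A call has 1 to 12 rows; each row shifts and turns the pose as measured when the row begins; what a row does not reach is not made up. A row lasts 1/8 s, in which the tool goes at most 62.5 mm and 10.7 degrees, less where a joint would pass 70% of its speed; a pose out of reach is approached as far as the arm can. A call is refused whole if a number of a shift passes 6.25 or a number of a turn 10.7, either way. A call with a gripper value outside its range is refused whole. The fingers move at their own pace and stop on an object; FORCE is the grip in N (left out, the last holds). Time passes only in rows, so rows that do not move let the fingers close. It gives the time, the measured TCP pose, the force and the opening at its end, in the units of the state.
- manip.get_obs(): the state, without advancing time (a new reading comes with each control period).
- manip.camera(name): name is "scene" or "side" or "wrist"; returns a dict with "pixels" (384x512x3 uint8, red, green, blue), "range_z" (384x512 float32, m along the optical axis (not along the pixel's ray), 0 where there is no reading), "K" (3x3 intrinsics, pixels), "dist" ([k1, k2, p1, p2, k3] as OpenCV has them; the pictures are not rectified), "origin" and "rotation" of the camera in the world; the wrist camera has in their place "hand_eye" (4x4, takes a point from camera to tool coordinates, whose origin is the TCP and whose axes are the tool frame's). Camera axes: x right, y down, z forward; pixel columns grow to the right and rows downward; lengths in m; the calibration is good to about 2 mm. A picture is of the moment at which its call begins: read the wrist's pose just before it.
- manip.hand_in(): hands the job in, once; it reports no verdict.
The state is a dict: "clock": time; "joint_pos": joint angles; "joint_velocities": joint speeds; "tau": joint torques, N m; "position": TCP position; "ee_rot": TCP orientation; "ft_force": force on the tool from outside, world axes, zero at the start; "torque": the same for the moment, N m; "grip_width": opening from 0.0 (shut) to 1.0 (fully open).
Only numpy, scipy, OpenCV 4.12 (cv2) and the standard library are available. Lean on these libraries where they do the work, as an engineer would, in place of code of your own. Each camera call takes 0.05 s, during which the arm holds its last target.

## Task

Fit the loose battery pack into the bay of the backup air pump: hook its tongue end under the bay's lip, then swing the other end down gently, not letting it drop, until the pack lies fully home on the bay floor. Then slide the steel catch fully over the pack's heel to lock it in and let go. Do not knock over or shift the bottle, the beaker or the jar.

Things in the scene. Friction and masses are not known exactly. Their poses are not given: they have to be found in the camera images.
- pack: Loose black battery pack, 0.3 to 0.6 kg, flat on the table. Origin: underside, below the grip rib's middle; x from toe to heel, z up. Body x -55 to +75, 64 wide, 30 mm high. At -x a flat tongue (toe), 50 wide, 10 high, flush with the underside, out to x = -80: 155 mm long in all. On top a grey upright grip rib: x -35 to +35, 22 wide, z 30 to 60 mm.
- pack_toe (a point): Middle of the lower edge of the tongue's tip: pack frame x = -80, y = 0, z = 0 mm.
- pack_heel (a point): Middle of the lower edge of the pack's heel end: pack frame x = +75, y = 0, z = 0 mm.
- backup: Backup air pump, white over grey, fixed, 240 x 110 mm. Origin: on the table under the bay; x towards the catch (roughly towards the robot), z up. Open bay in its top: floor z = 35, x -80 (toe wall) to +80 (heel wall), 72 mm wide between 14 mm high side walls. Heel block x +80 to +130, top z = 66. Seated, the pack has the pump's axes, origin at x 0 to 5, z = 35 mm, top 2 mm under the catch.
- bay_toe (a point): Foot of the bay's toe wall, mid-width: pump x = -80, y = 0, z = 35 mm.
- lip_edge (a point): Lower edge of the lip, mid-width: pump x = -68, y = 0, z = 54 mm. The full-width lip overhangs the bay from x = -80 to -68; its underside slopes from 13 mm above the floor at the toe wall to 19 mm at this edge; top z = 62. The opening past it (148 mm) is shorter than the pack: the tongue goes in first, pack nose-down 20 to 30 degrees, toe on the floor.
- bay_heel (a point): Foot of the bay's heel wall, mid-width: pump frame x = +80, y = 0, z = 35 mm.
- catch (a joint): Travel in m of the dark steel slide catch on the heel block: 0 fully open (its tip 4 mm behind the heel wall), 0.024 fully closed at its stop (its tip 20 mm past the heel wall, over the heel). It moves to the pump's -x, needs about 2 N and stays where it is left; it starts open, within 4 mm of 0.
- catch_tab (a point): Top centre of the catch's upright tab, moving with it: 40 wide (y), 8 thick (x), pump z 75 to 100 mm, centred at pump x = +104 mm less the travel. Push it from its +x side or pinch it. Behind it the catch plate (44 wide, top z = 75) reaches 12 mm farther; nothing else stands there.
- bottle: Bystander: white bottle, 68 mm across, 160 mm tall, standing on the table; origin under its centre.
- beaker: Bystander: white open beaker, 76 mm across, 85 mm tall; origin under its centre.
- jar: Bystander: brown jar, 72 mm across, 80 mm tall; origin under its centre.
Mind the look-alikes: they are no part of the job. Leave any blue or green look-alike of the pack alone.

How it is judged:
On the way, in this order (a step that is already met when the one before it is completed fails the run):
1. the tongue is hooked under the lip while the heel is still up: the tongue's tip is within 12 mm of the bay's toe end wall, under the lip, and the pack nose-down by more than 0.17 rad (x of pack_toe in the frame of backup below -0.07 m and horizontal distance between pack_toe and bay_toe below 0.012 m and z of pack_toe in the frame of backup below 0.046 m and angle between pack's own z axis and vertical above 0.17 rad), for 0.05 s.
2. the pack lies home on the bay floor with the catch still open (travel under 8 mm) (z of pack_toe in the frame of backup between 0.03 and 0.0405 m and z of pack_heel in the frame of backup between 0.03 and 0.0385 m and horizontal distance between pack_toe and bay_toe below 0.009 m and x of pack_toe in the frame of backup below -0.073 m and angle between the x axis of pack and the x axis of backup, either way round below 0.12 rad and value of joint catch below 0.008 m), for 0.2 s.
3. the catch is closed over the heel (travel over 20 mm) (value of joint catch above 0.02 m), for 0.1 s.
At the end, for the whole second after the job is handed in: Pack at rest in the bay: tongue tip at most 5.5 mm and heel at most 3.5 mm above the floor level, tip within 9 mm of the middle of the toe wall (7 mm lengthwise), in line to 0.12 rad; catch closed by over 20 of its 24 mm; bottle, beaker and jar standing (z of pack_toe in the frame of backup between 0.03 and 0.0405 m and z of pack_heel in the frame of backup between 0.03 and 0.0385 m and horizontal distance between pack_toe and bay_toe below 0.009 m and x of pack_toe in the frame of backup below -0.073 m and angle between the x axis of pack and the x axis of backup, either way round below 0.12 rad and value of joint catch above 0.02 m and linear speed of pack below 0.02 m/s and angle between each of bottle, beaker, jar's own z axis and vertical below 0.2 rad); the robot touches nothing.
It fails at once if the pack is dropped or slammed into the bay (turns faster than 4 rad/s within 80 mm of its seat, less than 0.15 m above the table) (angular speed of pack above 4 rad/s and horizontal distance between pack and backup below 0.08 m and height (world z) of pack below 0.15 m).
It fails at once if the bottle is shifted by more than 30 mm or tipped over (distance of bottle from where it was at the start of the episode above 0.03 m or angle between bottle's own z axis and vertical above 0.4 rad).
It fails at once if the beaker is shifted by more than 30 mm or tipped over (distance of beaker from where it was at the start of the episode above 0.03 m or angle between beaker's own z axis and vertical above 0.4 rad).
It fails at once if the jar is shifted by more than 30 mm or tipped over (distance of jar from where it was at the start of the episode above 0.03 m or angle between jar's own z axis and vertical above 0.4 rad).
It also fails if it takes over 58 s, if anything falls off the work surface, if the arm or the gripper's body presses on something with over 40 N, if the wrist force passes 120 N, or if a joint passes its speed limit or range.

## Working session

There is one attempt and no reset: what is moved stays moved. The work goes in short steps, Python scripts to look and compute and a shell command to move; the robot and the scene stay as the last step left them, time stands still between calls to the robot, and variables do not carry over. Pictures are saved under pics/ and viewed, and the job is handed in when it is done.

```bash
ls; mkdir -p pics; python3 - <<'E'
from workcell import manip
import cv2,numpy as np
o=manip.get_obs();print(o)
for n in("scene","side"):
    c=manip.camera(n)
    cv2.imwrite(f"pics/{n}0.png",c["pixels"][:,:,::-1]);np.savez(f"{n}0.npz",**c)
    print(n,c["K"].tolist(),c["dist"],c["origin"],c["rotation"])
p=manip.get_obs()
c=manip.camera("wrist");cv2.imwrite("pics/wrist0.png",c["pixels"][:,:,::-1]);np.savez("wrist0.npz",**c,pos=p["position"],rot=p["ee_rot"]);print(c["hand_eye"],c["K"])
E
```

```text
pics
{'clock': 0.0, 'joint_pos': array([-0.02258823,  0.33290033, -0.06467831,  1.46096783,  0.02159842,
        1.3498927 , -0.08846754]), 'joint_velocities': array([ 1.12629365e-03,  1.21239644e-03, -2.97716745e-04,  3.41080095e-05,
       -1.24456503e-03,  5.61677884e-04, -2.51259886e-05]), 'tau': array([ 4.98105128e-04, -6.25449800e+01,  4.97091911e-02, -3.91610491e+01,
        1.63588714e-02,  9.83294769e-03, -6.01235030e-06]), 'position': array([ 6.24639194e-01, -2.45784447e-05,  2.47485428e-01]), 'ee_rot': array([ 9.99999729e-01,  1.06940791e-05, -7.35530924e-04,  3.70062536e-05]), 'ft_force': array([-0.4357553 ,  0.29095244,  0.51661732]), 'torque': array([-0.08248699,  0.00640064, -0.00157707]), 'grip_width': 1.006922424510985}
scene [[414.96002696615363, 0.0, 257.03268327335473], [0.0, 414.96002696615363, 184.22667382003337], [0.0, 0.0, 1.0]] [-0.00782112  0.          0.          0.          0.        ] [ 1.00225852 -0.65861238  0.95390941] [ 0.87177079  0.32003807 -0.13357152 -0.34604909]
side [[361.29699899455534, 0.0, 259.534072758333], [0.0, 361.29699899455534, 195.21725477037066], [0.0, 0.0, 1.0]] [-0.11158499  0.          0.          0.          0.        ] [-0.06317198 -0.77756056  0.6582178 ] [ 0.83909781 -0.25957332  0.14739402 -0.45476539]
[[ 9.99999681e-01 -7.32701667e-04  3.17986932e-04 -1.40311655e-03]
 [ 6.21942839e-04  9.64090887e-01  2.65571790e-01 -6.76898898e-02]
 [-5.01153197e-04 -2.65571507e-01  9.64091035e-01 -1.26042852e-01]
 [ 0.00000000e+00  0.00000000e+00  0.00000000e+00  1.00000000e+00]] [[274.09787205   0.         255.44181427]
 [  0.         274.09787205 189.15596895]
 [  0.           0.           1.        ]]
```

View pics/scene0.png

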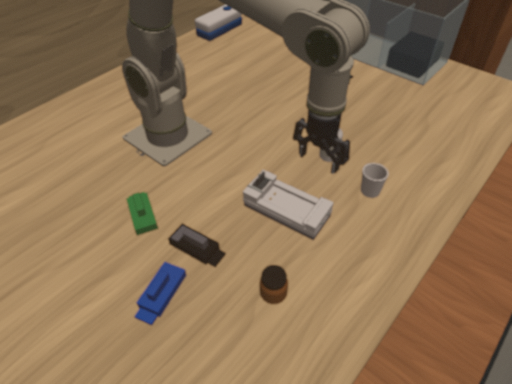

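View pics/side0.png

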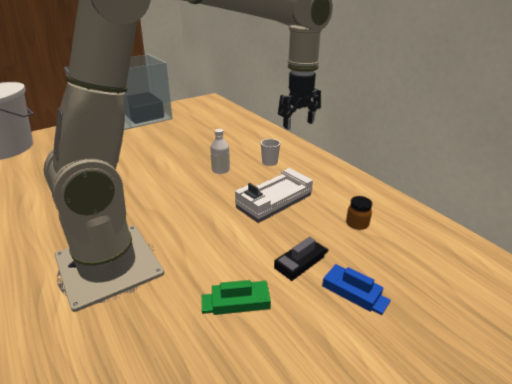

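View pics/wrist0.png

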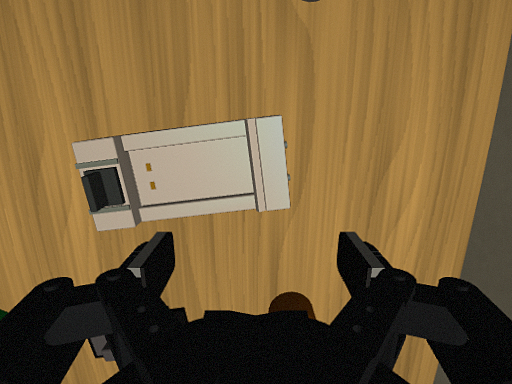

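The scene image shows the pack (black) at about (197,244) with its tongue at (217,258). The pump is at (288,203) with its catch at (262,183), the jar at (273,284), the beaker at (373,180), and the bottle sits behind the gripper. The green and blue packs are look-alikes. The wrist view shows the whole pump.

```bash
cat > h.py <<'E'
from workcell import manip
import cv2,numpy as np
from scipy.spatial.transform import Rotation as R
def grab(n,tag):
    p=manip.get_obs();c=manip.camera(n)
    cv2.imwrite(f"pics/{n}{tag}.png",c["pixels"][:,:,::-1])
    np.savez(f"{n}{tag}.npz",**c,pos=p["position"],rot=p["ee_rot"]);return load(n,tag)
def load(n,tag):
    c=dict(np.load(f"{n}{tag}.npz"))
    if "hand_eye" in c:
        T=np.eye(4);T[:3,:3]=R.from_quat(c["rot"]).as_matrix();T[:3,3]=c["pos"];T=T@c["hand_eye"]
        c["o"],c["M"]=T[:3,3],T[:3,:3]
    else: c["o"],c["M"]=c["origin"],R.from_quat(c["rotation"]).as_matrix()
    return c
def rays(c,px):
    u=cv2.undistortPoints(np.float64(px).reshape(-1,1,2),c["K"],c["dist"])[:,0]
    return np.c_[u,np.ones(len(u))]@c["M"].T
def plane(c,px,z):
    d=rays(c,px);return c["o"]+d*((z-c["o"][2])/d[:,2])[:,None]
def depthpts(c,mask):
    v,u=np.nonzero(mask&(c["range_z"]>0));d=rays(c,np.c_[u,v]);return c["o"]+d*c["range_z"][v,u][:,None]
E
python3 - <<'E'
from h import *
for n in("scene","side","wrist"):
    c=load(n,"0");P=depthpts(c,np.ones((384,512),bool))
    v,u=np.nonzero(c["range_z"]>0)
    img=c["pixels"][v,u].astype(int)
    sel=(P[:,2]>0.015)&(P[:,2]<0.2)&(P[:,0]>.25)&(P[:,0]<.95)&(abs(P[:,1])<.5)
    t=P[(abs(P[:,2])<.012)&(P[:,0]>.3)&(P[:,0]<.9)&(abs(P[:,1])<.4)];print(n,"table z",np.median(t[:,2]))
    m=np.zeros((384,512),np.uint8);m[v[sel],u[sel]]=1
    k,l,s,ce=cv2.connectedComponentsWithStats(m)
    for i in range(1,k):
        if s[i,4]<60: continue
        q=depthpts(c,l==i);print(i,s[i],q.min(0).round(3),q.max(0).round(3),np.median(q,0).round(3),np.median(c["pixels"][l==i],0))
c=load("scene","0")
print(plane(c,[[197,244],[217,258],[273,284],[373,180]],0.02).round(3))
c=load("wrist","0")
# pump corners pixel
print(plane(c,[[73,143],[281,116],[290,208],[99,231]],0.06).round(4))
E
```

```text
scene table z -0.0012449452842501207
5 [360 163  28  33 690] [0.653 0.187 0.015] [0.728 0.265 0.088] [0.691 0.22  0.059] [109.5  99.   90. ]
6 [ 243  170   91   68 3110] [ 0.42  -0.072  0.015] [0.669 0.068 0.102] [ 0.547 -0.013  0.045] [175. 161. 151.]
7 [133 207  25  26 358] [ 0.25  -0.351  0.015] [ 0.303 -0.271  0.061] [ 0.272 -0.31   0.029] [ 60. 112.  59.]
8 [ 168  224   52   39 1027] [ 0.357 -0.312  0.015] [ 0.495 -0.23   0.063] [ 0.44  -0.278  0.029] [55. 46. 40.]
9 [ 137  262   49   53 1308] [ 0.417 -0.489  0.015] [ 0.515 -0.347  0.063] [ 0.476 -0.426  0.029] [ 47.  70. 128.]
10 [260 265  29  38 892] [ 0.65  -0.274  0.015] [ 0.719 -0.205  0.083] [ 0.691 -0.249  0.076] [62. 44. 30.]
side table z 0.00034042855387705906
1 [210 129  20  42 637] [0.465 0.242 0.015] [0.531 0.297 0.163] [0.489 0.26  0.084] [116. 108. 100.]
2 [261 139  19  25 404] [0.649 0.187 0.016] [0.726 0.264 0.089] [0.68  0.211 0.063] [113. 105.  99.]
4 [ 235  168   78   52 2224] [ 0.414 -0.075  0.015] [0.668 0.062 0.102] [ 0.525 -0.023  0.047] [147. 137. 129.]
5 [346 196  27  31 657] [ 0.641 -0.275  0.015] [ 0.7
[... 262 characters left out ...]
1] [ 34.  83. 164.]
8 [250 280  21  27 363] [ 0.25  -0.352  0.015] [ 0.298 -0.28   0.06 ] [ 0.267 -0.318  0.031] [ 39. 144.  62.]
wrist table z 0.00043442572982069216
1 [   72   115   219   116 18591] [ 0.415 -0.07   0.015] [0.665 0.066 0.102] [0.535 0.001 0.05 ] [183. 170. 150.]
2 [269 296  47  24 543] [ 0.644 -0.228  0.015] [ 0.712 -0.2    0.052] [ 0.678 -0.204  0.029] [44. 23.  3.]
3 [ 88 335  27  27 438] [ 0.359 -0.31   0.029] [ 0.415 -0.259  0.062] [ 0.38  -0.275  0.031] [71. 66. 63.]
[[ 0.438 -0.268  0.02 ]
 [ 0.511 -0.265  0.02 ]
 [ 0.674 -0.23   0.02 ]
 [ 0.683  0.255  0.02 ]]
[[ 0.413   0.0365  0.06  ]
 [ 0.6515  0.0654  0.06  ]
 [ 0.665  -0.0424  0.06  ]
 [ 0.4269 -0.0731  0.06  ]]
```

```bash
cat >> h.py <<'E'
def topview(c,box,z0,z1,minc=None):
    v,u=np.nonzero(c["range_z"]>0);P=c["o"]+rays(c,np.c_[u,v])*c["range_z"][v,u][:,None]
    s=(P[:,2]>z0)&(P[:,2]<z1)&(P[:,0]>box[0])&(P[:,0]<box[1])&(P[:,1]>box[2])&(P[:,1]<box[3])
    return P[s]
E
python3 - <<'E'
from h import *
for n in("scene","side"):
    c=load(n,"0")
    for z0,z1 in((.024,.036),(.054,.068),(0.005,.014)):
        q=topview(c,(.33,.56,-.34,-.2),z0,z1)
        print(n,z0,len(q),cv2.minAreaRect(np.float32(q[:,:2]*1000)) if len(q)>5 else 0)
for n in("scene","side","wrist"):
    c=load(n,"0")
    for z0,z1 in((.054,.07),(.092,.106),(.03,.04)):
        q=topview(c,(.38,.7,-.1,.1),z0,z1)
        print(n,z0,len(q),cv2.minAreaRect(np.float32(q[:,:2]*1000)))
E
```

```text
scene 0.024 657 ((426.37237548828125, -270.09857177734375), (130.9801483154297, 65.91381072998047), 8.809842109680176)
scene 0.054 185 ((436.581298828125, -269.76251220703125), (72.21280670166016, 22.59654426574707), 8.173836708068848)
scene 0.005 236 ((441.1497802734375, -259.950439453125), (150.96002197265625, 85.52632904052734), 6.552254676818848)
side 0.024 643 ((423.2571105957031, -271.38214111328125), (133.0668487548828, 65.87860107421875), 7.817362308502197)
side 0.054 174 ((432.75518798828125, -270.10882568359375), (70.54447937011719, 22.401668548583984), 8.072723388671875)
side 0.005 157 ((434.6619567871094, -266.3308410644531), (160.42092895507812, 73.3581314086914), 8.227937698364258)
scene 0.054 822 ((543.0281372070312, -3.1692733764648438), (242.39186096191406, 113.46492004394531), 7.150251388549805)
scene 0.092 40 ((451.2418212890625, -14.424484252929688), (9.156591415405273, 42.129676818847656), 7.798245429992676)
scene 0.03 1012 ((543.732421875, -6.451011657714844), (240.4300537109375, 108.32676696777344), 7.816000461578369)
side 0.054 597 ((540.0704956054688, -4.696784973144531), (244.03590393066406, 111.39208984375), 6.739374160766602)
side 0.092 38 ((445.51171875, -15.281196594238281), (10.249990463256836, 38.45029067993164), 13.766403198242188)
side 0.03 613 ((540.3233642578125, -10.413261413574219), (246.29391479492188, 108.51925659179688), 3.8588247299194336)
wrist 0.054 6110 ((539.0339965820312, -1.9458465576171875), (240.5865020751953, 110.05278778076172), 6.839642524719238)
wrist 0.092 424 ((447.6510314941406, -13.048568725585938), (9.414913177490234, 39.34206771850586), 6.37182092666626)
wrist 0.03 6649 ((536.836669921875, 6.649013519287109), (193.53872680664062, 92.36247253417969), 6.8502960205078125)
```

```bash
python3 -m pendant '[[[-1,-2.7,0],[0,0,9.8],0],[[-1,-2.7,0],[0,0,9.8],0],[[-1,-2.7,0],[0,0,9.8],0],[[-1,-2.7,0],[0,0,9.8],0],[[-1,-2.7,0],[0,0,9.8],0],[[-1,-2.7,0],[0,0,9.8],0],[[-1,-2.7,0],[0,0,9.8],0],[[-1,-2.7,0],[0,0,9.8],0],[[-1,-2.7,0],[0,0,9.8],0],[[-1,-2.7,0],[0,0,9.8],0],[[0,0,0],[0,0,0],0],[[0,0,0],[0,0,0],0]]' 60
python3 - <<'E'
from h import *
o=manip.get_obs();print(o["position"],R.from_quat(o["ee_rot"]).as_matrix().round(3),o["joint_pos"],o["ft_force"])
c=grab("wrist","1")
for z0,z1 in((.024,.036),(.054,.068),(0.005,.014)):
        q=topview(c,(.33,.56,-.34,-.2),z0,z1)
        print(z0,len(q),cv2.minAreaRect(np.float32(q[:,:2]*1000)) if len(q)>5 else 0)
E
```

```text
clock: 1.65
position: [0.5187, -0.2766, 0.2437]
ee_rot: [0.634, 0.773, -0.003, -0.001]
ft_force: [0.5, -0.4, 0.0]
grip_width: 0.997
[ 0.51872763 -0.27663192  0.24372929] [[-0.195  0.981 -0.005]
 [ 0.981  0.195 -0.004]
 [-0.003 -0.006 -1.   ]] [ 0.4998994   0.25821968 -0.10917981  1.56457385  0.03474138  1.32391022
  2.15286661] [ 0.54081647 -0.38876881  0.03638452]
0.024 4847 ((422.52862548828125, -269.3325500488281), (130.79696655273438, 64.58256530761719), 8.507660865783691)
0.054 1364 ((432.3431091308594, -268.04290771484375), (70.76378631591797, 22.18246841430664), 8.474098205566406)
0.005 651 ((500.6121520996094, -257.9546813964844), (23.11918067932129, 49.92991256713867), 8.430717468261719)
```

View pics/wrist1.png

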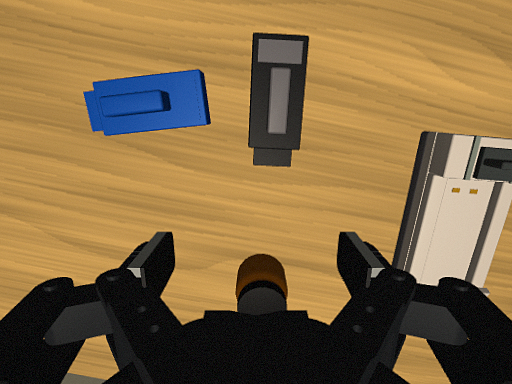

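The wrist view shows the pack at (278,90), tongue toward the jaws, with the jar well clear at (262,285). The rib centre comes out at (0.4323, −0.268) and yaw 8.5°.

```bash
python3 -m pendant '[[[-2.16,0.21,-3],[0,0,-1.4],0],[[-2.16,0.21,-3],[0,0,-1.4],0],[[-2.16,0.21,-3],[0,0,0],0],[[-2.16,0.21,-3],[0,0,0],0],[[0,0,0],[0,0,0],0],[[0,0,0],[0,0,0],0]]'
python3 - <<'E'
from h import *
o=manip.get_obs();print(o["position"],R.from_quat(o["ee_rot"]).as_matrix().round(3),o["joint_pos"])
E
```

```text
clock: 2.45
position: [0.4339, -0.2625, 0.1221]
ee_rot: [0.653, 0.757, -0.002, 0.001]
ft_force: [1.2, -0.1, 0.9]
grip_width: 0.999
[ 0.43393975 -0.2625044   0.12213091] [[-0.147  0.989 -0.002]
 [ 0.989  0.147 -0.004]
 [-0.004 -0.003 -1.   ]] [ 0.54199862  0.19221903 -0.09988858  1.91465416  0.0275358   1.03595109
  2.14834947]
```

```bash
python3 -m pendant '[[[-0.08,-0.3,-1.8],[0,0,0],0],[[-0.08,-0.25,-1.8],[0,0,0],0],[[0,0,-1.8],[0,0,0],0],[[0,0,-1.6],[0,0,0],0],[[0,0,0],[0,0,0],0]]'
```

```text
clock: 3.08
position: [0.4366, -0.2688, 0.05]
ee_rot: [0.652, 0.758, -0.001, 0.003]
ft_force: [-0.7, -0.2, 0.4]
grip_width: 0.995
```

```bash
python3 -m pendant '[[[-0.4,0.05,0.15],[0,0,0],0],[[0,0,0],[0,0,0],120],[[0,0,0],[0,0,0],255],[[0,0,0],[0,0,0],255],[[0,0,0],[0,0,0],255],[[0,0,0],[0,0,0],255],[[0,0,0],[0,0,0],255],[[0,0,0],[0,0,0],255],[[0,0,0],[0,0,0],255]]' 80
python3 - <<'E'
from h import *
o=manip.get_obs();print(o["position"],R.from_quat(o["ee_rot"]).as_matrix().round(3),o["grip_width"])
E
```

```text
clock: 4.2
position: [0.4338, -0.269, 0.0538]
ee_rot: [0.653, 0.758, -0.001, 0.005]
ft_force: [0.4, 0.1, 0.9]
grip_width: 0.237
[ 0.4338089  -0.26899487  0.05382437] [[-0.148  0.989  0.006]
 [ 0.989  0.148 -0.008]
 [-0.009  0.005 -1.   ]] 0.2372874261453887
```

```bash
python3 -m pendant '[[[0,0,1],[0,0,0],255],[[0,0,2],[0,0,0],255],[[0,0,3],[0,0,0],255],[[0,0,3],[0,0,0],255],[[0,0,3],[0,0,0],255],[[0,0,1],[0,0,0],255],[[0,0,0],[0,0,0],255],[[0,0,0],[0,0,0],255]]'
python3 - <<'E'
from h import *
o=manip.get_obs();print(o["position"],R.from_quat(o["ee_rot"]).as_matrix().round(3),o["grip_width"])
c=grab("wrist","2");c=grab("side","2")
E
```

```text
clock: 5.2
position: [0.4305, -0.2671, 0.1863]
ee_rot: [0.652, 0.758, -0.002, 0.002]
ft_force: [-0.1, 0.8, -3.6]
grip_width: 0.238
[ 0.43052866 -0.26710509  0.18627958] [[-0.149  0.989  0.   ]
 [ 0.989  0.149 -0.005]
 [-0.005 -0.001 -1.   ]] 0.238089021082801
```

View pics/wrist2.png

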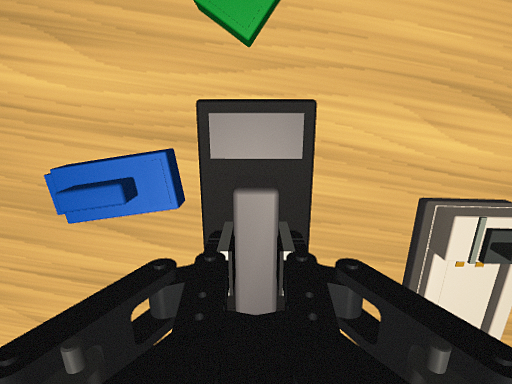

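View pics/side2.png

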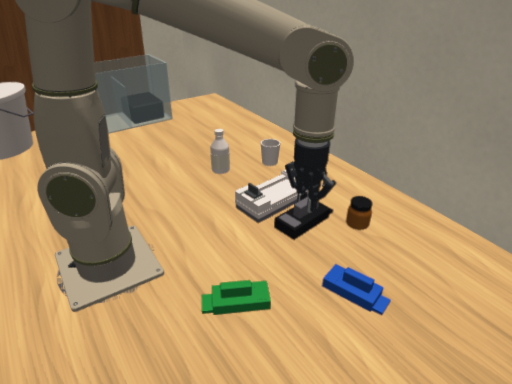

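The pack is held level; its heel edge is at row 100, columns 197–316. Next I measure its pose in the tool frame.

```bash
cat >> h.py <<'E'
def inhand(c):
    """pack body top from wrist depth, tool frame (mm)"""
    H=c["hand_eye"];v,u=np.nonzero(c["range_z"]>0)
    d=cv2.undistortPoints(np.float64(np.c_[u,v]).reshape(-1,1,2),c["K"],c["dist"])[:,0]
    P=np.c_[d,np.ones(len(d))]*c["range_z"][v,u][:,None];P=(P@H[:3,:3].T+H[:3,3])*1000
    s=(abs(P[:,0])<40)&(P[:,1]<-15)&(P[:,1]>-95)&(P[:,2]>8)&(P[:,2]<42)
    m=np.zeros((384,512),np.uint8);m[v[s],u[s]]=1
    k,l,st,_=cv2.connectedComponentsWithStats(m);i=1+st[1:,4].argmax()
    Q=P[l[v,u]==i]
    s=Q[:,1]<-40
    A=np.c_[Q[s][:,:2],np.ones(s.sum())];co,*_=np.linalg.lstsq(A,Q[s][:,2],rcond=None)
    B=Q[abs(np.c_[Q[:,:2],np.ones(len(Q))]@co-Q[:,2])<3]
    rect=cv2.minAreaRect(np.float32(B[:,:2]))
    print("slope dz/dx,dz/dy deg",np.degrees(np.arctan(co[:2])).round(2),"top z at tool 0",co[2].round(1),"heel y",np.percentile(B[:,1],[0.5,2]).round(1),"x range",np.percentile(B[:,0],[1,99]).round(1),rect,len(B))
E
python3 - <<'E'
from h import *
inhand(load("wrist","2"))
E
```

```text
slope dz/dx,dz/dy deg [-0.45 -0.43] top z at tool 0 22.3 heel y [-76.1 -75.1] x range [-30.3  32. ] ((0.8561134338378906, -45.58983612060547), (64.4030532836914, 61.19304656982422), 0.02530849725008011) 11315
```

```bash
cat > tgt.py <<'E'
from h import *
O=np.array([.5490,-.0007,0]);YAW=6.85;XT,ZT=-1.2,52.8
def target(th,d,h,yoff=0):
    """TCP for nose-down th deg, toe d mm from wall, h mm above floor"""
    y=np.radians(YAW);f=np.array([np.cos(y),np.sin(y),0]);l=np.array([-np.sin(y),np.cos(y),0]);z=np.array([0,0,1.])
    t=np.radians(th);px=-f*np.cos(t)+z*np.sin(t);pz=f*np.sin(t)+z*np.cos(t)
    p=O*1000+f*(80-d)+z*(35+h)+80*px+XT*px+ZT*pz-.9*l
    ty=-px;tz=-pz;tx=np.cross(ty,tz)
    return p/1000,R.from_matrix(np.c_[tx,ty,tz])
def delta(th,d,h):
    o=manip.get_obs();p,r=target(th,d,h)
    dr=(r*R.from_quat(o["ee_rot"]).inv()).as_rotvec(degrees=True)
    print("target",p.round(4),"shift cm",((p-o["position"])*100).round(2),"turn",dr.round(2),"F",o["ft_force"].round(1))
def where():
    o=manip.get_obs();r=R.from_quat(o["ee_rot"]).as_matrix();p=o["position"]*1000
    y=np.radians(YAW);f=np.array([np.cos(y),np.sin(y),0]);l=np.array([-np.sin(y),np.cos(y),0])
    px=-r[:,1];pz=-r[:,2]
    toe=p+.9*r[:,0]-XT*px-ZT*pz-80*px-O*1000
    print("toe d %.1f lat %.1f h %.1f"%(80-toe@f,toe@l,toe[2]-35),"pitch %.2f roll %.2f yaw %.2f"%(np.degrees(np.arcsin(px[2])),np.degrees(np.arcsin(r[2,0])),np.degrees(np.arctan2(r[1,1],r[0,1]))-YAW),"clock",o["clock"],"F",o["ft_force"].round(1),"M",o["torque"].round(2),"gw",round(o["grip_width"],3))
E
python3 -c "
from tgt import *
where();delta(25,22,50)"
```

```text
toe d 150.7 lat -247.4 h 98.4 pitch 0.04 roll -0.25 yaw 1.71 clock 5.3 F [ 0.4 -0.2 -4.1] M [0.05 0.01 0.04] gw 0.236
target [ 5.579e-01 -5.000e-04  1.662e-01] shift cm [12.74 26.66 -2.01] turn [-3.1  24.76 -1.74] F [ 0.4 -0.2 -4.1]
```

```bash
python3 -m pendant '[[[1.1,2.4,0],[-0.3,2.3,-0.2],255],[[1.1,2.4,0],[-0.3,2.3,-0.2],255],[[1.1,2.4,0],[-0.3,2.3,-0.2],255],[[1.1,2.4,0],[-0.3,2.3,-0.2],255],[[1.1,2.4,0],[-0.3,2.3,-0.2],255],[[1.1,2.4,0],[-0.3,2.3,-0.2],255],[[1.1,2.4,0],[-0.3,2.3,-0.2],255],[[1.1,2.4,0],[-0.3,2.3,-0.2],255],[[1.1,2.4,0],[-0.3,2.3,-0.1],255],[[1.1,2.4,0],[-0.2,2.3,0],255],[[0,0,0],[0,0,0],255],[[0,0,0],[0,0,0],255]]'
python3 - <<'E'
from tgt import *
c=grab("wrist","3");inhand(c);grab("scene","3");grab("side","3")
where();delta(25,22,25)
E
```

```text
clock: 6.8
position: [0.5403, -0.0198, 0.1754]
ee_rot: [0.649, 0.73, -0.159, -0.142]
ft_force: [0.3, -1.4, -3.9]
grip_width: 0.234
slope dz/dx,dz/dy deg [-0.39 -0.54] top z at tool 0 22.9 heel y [-76.2 -75.2] x range [-30.4  32. ] ((0.7867527008056641, -45.634765625), (64.22801208496094, 61.27645492553711), 0.020755253732204437) 11328
toe d 41.4 lat -17.4 h 60.3 pitch 24.57 roll -0.00 yaw -0.21 clock 6.95 F [-1.1  0.1 -2.3] M [ 0.04 -0.81  0.02] gw 0.241
target [ 5.579e-01 -5.000e-04  1.412e-01] shift cm [ 1.78  1.94 -3.49] turn [-0.05  0.43  0.21] F [-1.1  0.1 -2.3]
```

View pics/scene3.png

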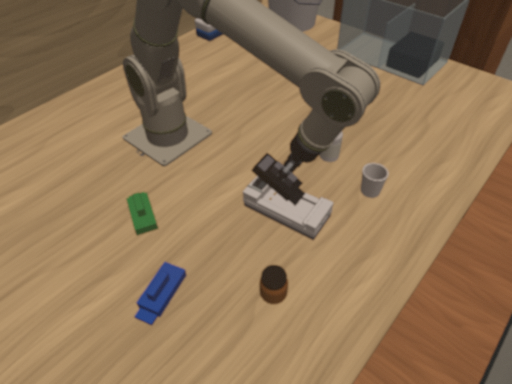

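View pics/wrist3.png

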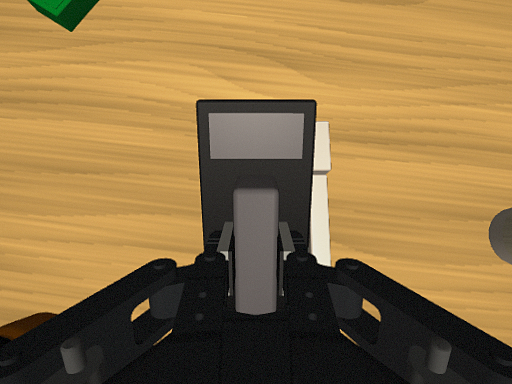

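The pack sits unslipped in the jaws, nose-down over the bay, at (280,178) in the scene view. Now I centre it and descend.

```bash
python3 -m pendant '[[[0.9,1,0],[0,0.2,0.1],255],[[0.9,1,0],[0,0.2,0.1],255],[[0,0,-1],[0,0,0],255],[[0,0,-1],[0,0,0],255],[[0,0,-1],[0,0,0],255],[[0,0,-0.5],[0,0,0],255],[[0,0,0],[0,0,0],255],[[0,0,0],[0,0,0],255]]'
python3 - <<'E'
from tgt import *
c=grab("side","4");c2=grab("scene","4")
im=c["pixels"][120:240,200:360];cv2.imwrite("pics/side4z.png",cv2.resize(im,None,fx=5,fy=5,interpolation=2)[:,:,::-1])
im=c2["pixels"][130:250,220:360];cv2.imwrite("pics/scene4z.png",cv2.resize(im,None,fx=5,fy=5,interpolation=2)[:,:,::-1])
where();delta(25,22,3)
E
```

```text
clock: 7.95
position: [0.5589, 0.0, 0.1383]
ee_rot: [0.649, 0.73, -0.162, -0.144]
ft_force: [0.4, 0.4, -3.9]
grip_width: 0.238
toe d 20.9 lat 0.4 h 22.3 pitch 24.99 roll 0.01 yaw -0.10 clock 8.05 F [ 0.2  0.7 -4. ] M [ 0.05 -0.76 -0.02] gw 0.24
target [ 5.579e-01 -5.000e-04  1.192e-01] shift cm [-0.1  -0.06 -1.92] turn [-0.01  0.01  0.1 ] F [ 0.2  0.7 -4. ]
```

View pics/side4z.png

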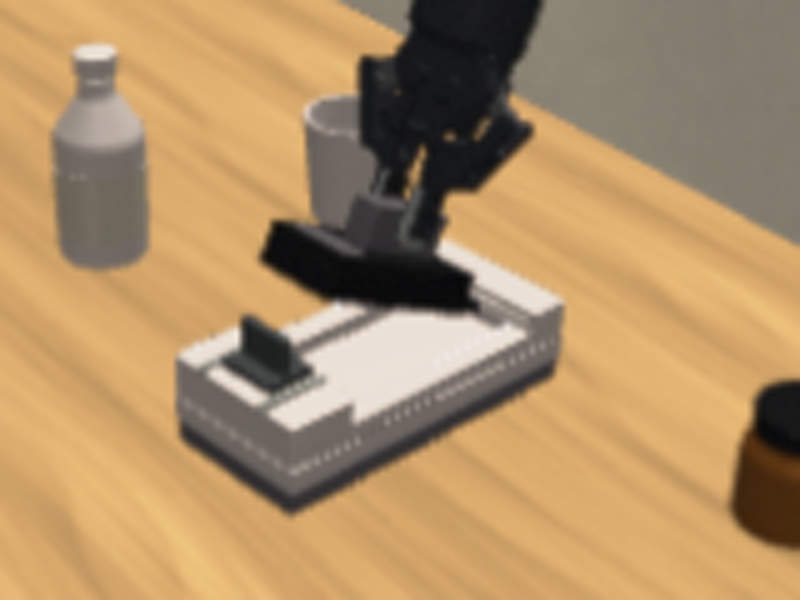

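View pics/scene4z.png

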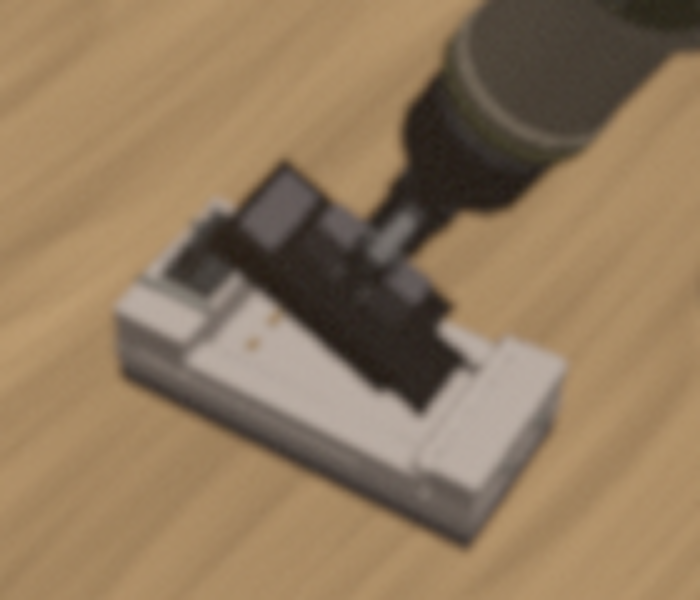

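The tongue is just short of the lip and over the bay, as computed. I go down to about 3 mm above the floor.

```bash
python3 -m pendant '[[[-0.1,-0.06,-0.5],[0,0,0],255],[[0,0,-0.5],[0,0,0],255],[[0,0,-0.4],[0,0,0],255],[[0,0,-0.3],[0,0,0],255],[[0,0,0],[0,0,0],255]]'
python3 -c "
from tgt import *
where();delta(25,22,0)"
```

```text
clock: 8.68
position: [0.5579, -0.0005, 0.1203]
ee_rot: [0.649, 0.73, -0.162, -0.144]
ft_force: [0.0, 0.2, -4.0]
grip_width: 0.24
toe d 22.0 lat -0.1 h 4.2 pitch 24.97 roll 0.00 yaw -0.10 clock 8.675 F [ 0.   0.2 -4. ] M [ 0.11 -0.74  0.02] gw 0.24
target [ 5.579e-01 -5.000e-04  1.162e-01] shift cm [ 0.   -0.   -0.42] turn [-0.01  0.03  0.1 ] F [ 0.   0.2 -4. ]
```

```bash
python3 -m pendant '[[[0,0,-0.2],[0,0,0],255],[[0.4,0.05,0],[0,0,0],255],[[0.4,0.05,0],[0,0,0],255],[[0.2,0.02,0],[0,0,0],255],[[0,0,0],[0,0,0],255]]'
python3 -c "
from tgt import *
where();delta(25,7,1)"
```

```text
clock: 9.3
position: [0.569, 0.0008, 0.1185]
ee_rot: [0.649, 0.73, -0.161, -0.143]
ft_force: [0.4, -0.1, -3.7]
grip_width: 0.24
toe d 10.7 lat -0.1 h 2.4 pitch 24.92 roll 0.00 yaw -0.10 clock 9.3 F [ 0.4 -0.1 -3.7] M [ 0.09 -0.84 -0.01] gw 0.24
target [0.5728 0.0013 0.1172] shift cm [ 0.38  0.04 -0.13] turn [-0.01  0.08  0.1 ] F [ 0.4 -0.1 -3.7]
```

Free so far. I lower in fine steps to touch the floor, then feel for the toe wall.

```bash
python3 -m pendant '[[[0.15,0.02,-0.1],[0,0,0],255],[[0.1,0.01,-0.1],[0,0,0],255],[[0,0,0],[0,0,0],255]]'; python3 -c "
from tgt import *
where()"
python3 -m pendant '[[[0,0,-0.1],[0,0,0],255],[[0,0,0],[0,0,0],255]]'
python3 -c "
from tgt import *
where()"
```

```text
clock: 9.68
position: [0.5707, 0.001, 0.1178]
ee_rot: [0.648, 0.73, -0.162, -0.144]
ft_force: [-0.7, -0.8, -1.9]
grip_width: 0.235
toe d 9.2 lat -0.1 h 1.6 pitch 25.06 roll -0.01 yaw -0.10 clock 9.675 F [-0.7 -0.8 -1.9] M [ 0.08 -0.62 -0.04] gw 0.235
clock: 9.93
position: [0.5707, 0.0011, 0.1177]
ee_rot: [0.648, 0.73, -0.162, -0.144]
ft_force: [-1.9, 0.0, 0.2]
grip_width: 0.241
toe d 9.3 lat -0.0 h 1.5 pitch 25.06 roll -0.01 yaw -0.10 clock 9.925 F [-1.9  0.   0.2] M [-0.01 -0.26  0.01] gw 0.241
```

```bash
python3 -m pendant '[[[0.15,0.02,0.03],[0,0,0],255],[[0.15,0.02,0],[0,0,0],255],[[0,0,0],[0,0,0],255]]'; python3 -c "
from tgt import *
where()"
python3 -m pendant '[[[0.15,0.02,0],[0,0,0],255],[[0,0,0],[0,0,0],255]]'
python3 -c "
from tgt import *
where()"
```

```text
clock: 10.3
position: [0.5738, 0.0014, 0.1176]
ee_rot: [0.648, 0.73, -0.162, -0.144]
ft_force: [-1.8, -0.4, 1.3]
grip_width: 0.238
toe d 6.1 lat -0.1 h 1.4 pitch 25.08 roll -0.02 yaw -0.11 clock 10.3 F [-1.8 -0.4  1.3] M [ 0.01 -0.12  0.02] gw 0.238
clock: 10.55
position: [0.5753, 0.0016, 0.1177]
ee_rot: [0.648, 0.73, -0.162, -0.144]
ft_force: [-2.3, -0.0, 0.1]
grip_width: 0.236
toe d 4.6 lat -0.1 h 1.5 pitch 25.09 roll -0.02 yaw -0.11 clock 10.55 F [-2.3 -0.   0.1] M [ 0.   -0.22  0.02] gw 0.236
```

```bash
python3 -m pendant '[[[0.12,0.014,0],[0,0,0],255],[[0,0,0],[0,0,0],255]]';python3 -c "
from tgt import *
where()"
python3 -m pendant '[[[0.12,0.014,0],[0,0,0],255],[[0,0,0],[0,0,0],255]]'
python3 -c "
from tgt import *
where()"
```

```text
clock: 10.8
position: [0.5765, 0.0017, 0.1177]
ee_rot: [0.648, 0.73, -0.163, -0.144]
ft_force: [-2.6, 0.1, 0.9]
grip_width: 0.239
toe d 3.5 lat -0.2 h 1.5 pitch 25.12 roll -0.02 yaw -0.12 clock 10.8 F [-2.6  0.1  0.9] M [-0.06 -0.01 -0.05] gw 0.239
clock: 11.05
position: [0.5768, 0.0017, 0.1179]
ee_rot: [0.648, 0.729, -0.164, -0.145]
ft_force: [-2.6, 0.1, 1.2]
grip_width: 0.24
toe d 3.4 lat -0.1 h 1.5 pitch 25.26 roll -0.02 yaw -0.11 clock 11.05 F [-2.6  0.1  1.2] M [-0.06  0.1   0.06] gw 0.24
```

The floor touches at reading h=1.5 and the wall at d≈3.4, so the calibration biases are small. Now I compute the swing increments.

```bash
python3 -c "
from tgt import *
P=[target(t,d,1.6) for t,d in((25,4.2),(22.5,4.0),(20,3.9),(17.5,3.7),(15,3.5),(12.5,3.2),(10,2.9),(7.5,2.6),(5,2.3),(2.5,2),(0.5,1.8))]
for a,b in zip(P,P[1:]): print(((b[0]-a[0])*100).round(3),(b[1]*a[1].inv()).as_rotvec(degrees=True).round(2))
delta(20,3.9,1.6)
"
```

```text
[-0.327 -0.039 -0.222] [ 0.3  -2.48  0.  ]
[-0.327 -0.039 -0.237] [ 0.3  -2.48  0.  ]
[-0.306 -0.037 -0.252] [ 0.3  -2.48 -0.  ]
[-0.295 -0.035 -0.266] [ 0.3  -2.48  0.  ]
[-0.274 -0.033 -0.279] [ 0.3  -2.48 -0.  ]
[-0.261 -0.031 -0.292] [ 0.3  -2.48  0.  ]
[-0.248 -0.03  -0.305] [ 0.3  -2.48 -0.  ]
[-0.235 -0.028 -0.317] [ 0.3  -2.48  0.  ]
[-0.221 -0.027 -0.328] [ 0.3  -2.48 -0.  ]
[-0.17 -0.02 -0.27] [ 0.24 -1.99  0.  ]
target [0.5691 0.0008 0.1132] shift cm [-0.78 -0.09 -0.47] turn [ 0.65 -5.23  0.1 ] F [-2.6  0.1  1.2]
```

```bash
python3 -m pendant '[[[-0.39,-0.045,-0.22],[0.3,-2.6,0.1],255],[[-0.37,-0.045,-0.24],[0.3,-2.6,0],255],[[0,0,0],[0,0,0],255]]'
python3 -c "
from tgt import *
where();delta(15,3.5,1.6)"
```

```text
clock: 11.42
position: [0.5695, 0.0007, 0.113]
ee_rot: [0.654, 0.737, -0.129, -0.114]
ft_force: [-0.9, -0.3, -2.6]
grip_width: 0.236
toe d 3.3 lat -0.2 h 1.6 pitch 19.85 roll -0.06 yaw -0.03 clock 11.425 F [-0.9 -0.3 -2.6] M [-0.   -0.58  0.02] gw 0.236
target [5.631e-01 1.000e-04 1.080e-01] shift cm [-0.65 -0.06 -0.5 ] turn [ 0.64 -4.81  0.01] F [-0.9 -0.3 -2.6]
```

```bash
python3 -m pendant '[[[-0.33,-0.03,-0.25],[0.3,-2.4,0],255],[[-0.32,-0.03,-0.25],[0.3,-2.4,0],255],[[0,0,0],[0,0,0],255]]'
python3 -c "
from tgt import *
where();delta(10,2.9,1.6)"
```

```text
clock: 11.8
position: [0.5638, 0.0001, 0.1079]
ee_rot: [0.658, 0.742, -0.098, -0.086]
ft_force: [-1.3, 0.7, -1.3]
grip_width: 0.24
toe d 2.7 lat -0.1 h 1.5 pitch 14.98 roll -0.03 yaw -0.02 clock 11.8 F [-1.3  0.7 -1.3] M [-0.05 -0.25 -0.04] gw 0.24
target [ 0.5577 -0.0006  0.1023] shift cm [-0.61 -0.07 -0.56] turn [ 0.63 -4.94  0.01] F [-1.3  0.7 -1.3]
```

```bash
python3 -m pendant '[[[-0.31,-0.035,-0.27],[0.3,-2.45,0],255],[[-0.3,-0.035,-0.28],[0.3,-2.45,0],255],[[0,0,0],[0,0,0],255]]'
python3 -c "
from tgt import *
where();delta(5,2.1,1.6)
c=grab('wrist','5');inhand(c)"
```

```text
clock: 12.18
position: [0.559, -0.0002, 0.1022]
ee_rot: [0.661, 0.745, -0.066, -0.058]
ft_force: [-1.1, 0.3, -1.0]
grip_width: 0.239
toe d 1.7 lat 0.2 h 1.4 pitch 10.10 roll 0.00 yaw -0.00 clock 12.175 F [-1.1  0.3 -1. ] M [-0.04 -0.07 -0.01] gw 0.239
target [ 0.5531 -0.0011  0.0961] shift cm [-0.59 -0.09 -0.61] turn [ 0.61 -5.07  0.  ] F [-1.1  0.3 -1. ]
slope dz/dx,dz/dy deg [-0.37 -0.6 ] top z at tool 0 22.5 heel y [-76.2 -75.6] x range [-30.4  31.9] ((0.7750148773193359, -45.63810729980469), (64.30823516845703, 61.253868103027344), 0.022077709436416626) 11318
```

View pics/wrist5.png

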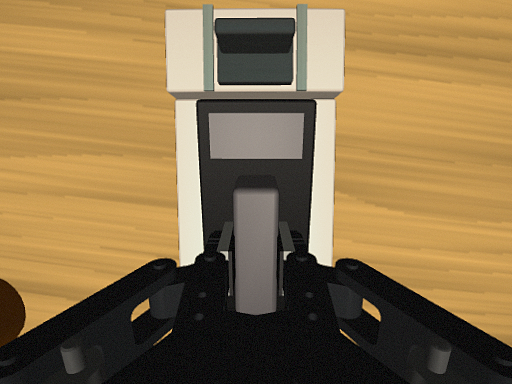

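The pack is centred in the bay (columns 197–316 against the bay walls at 176–335) and its heel edge at row 100 is clear of the heel block. I continue the swing.

```bash
python3 -m pendant '[[[-0.29,-0.04,-0.3],[0.3,-2.5,0],255],[[-0.28,-0.04,-0.3],[0.3,-2.5,0],255],[[0,0,0],[0,0,0],255]]'
python3 -c "
from tgt import *
where();delta(0.5,1.8,1.6)"
```

```text
clock: 12.6
position: [0.5545, -0.0007, 0.0961]
ee_rot: [0.663, 0.747, -0.034, -0.031]
ft_force: [-0.5, 0.3, -0.4]
grip_width: 0.241
toe d 0.9 lat 0.3 h 1.3 pitch 5.25 roll 0.03 yaw 0.02 clock 12.6 F [-0.5  0.3 -0.4] M [-0.09 -0.01 -0.05] gw 0.241
target [ 0.549  -0.0016  0.0901] shift cm [-0.55 -0.09 -0.6 ] turn [ 0.54 -4.72 -0.02] F [-0.5  0.3 -0.4]
```

```bash
python3 -m pendant '[[[-0.26,-0.04,-0.27],[0.25,-2.1,0],255],[[-0.16,-0.03,-0.2],[0.15,-1.4,0],255],[[0,0,0],[0,0,0],255]]'
python3 -c "
from tgt import *
where();delta(0.5,1.8,1.6)"
```

```text
clock: 12.98
position: [0.5515, -0.001, 0.0915]
ee_rot: [0.663, 0.748, -0.012, -0.011]
ft_force: [-1.0, -0.8, 0.3]
grip_width: 0.238
toe d 0.5 lat 0.4 h 1.2 pitch 1.84 roll 0.03 yaw 0.04 clock 12.975 F [-1.  -0.8  0.3] M [-0.07  0.15 -0.01] gw 0.238
target [ 0.549  -0.0016  0.0901] shift cm [-0.25 -0.06 -0.14] turn [ 0.13 -1.33 -0.04] F [-1.  -0.8  0.3]
```

```bash
python3 -m pendant '[[[-0.12,-0.02,-0.12],[0.1,-0.8,0],255],[[-0.08,-0.02,-0.08],[0.1,-0.6,0],255],[[0,0,0],[0,0,0],255]]'
python3 -c "
from tgt import *
where()
c=grab('side','6')
im=c['pixels'][120:240,200:360];cv2.imwrite('pics/side6z.png',cv2.resize(im,None,fx=5,fy=5,interpolation=2)[:,:,::-1])
c=grab('wrist','6');q=topview(c,(.44,.53,-.045,.03),.06,.072);print(np.median(q,0))
v,u=np.nonzero(c['range_z']>0)
P=c['o']+rays(c,np.c_[u,v])*c['range_z'][v,u][:,None]
for row in range(60,170,8):
  s=(v==row)&(abs(u-232)<8); s2=(v==row)&(abs(u-180)<4)
  print(row,P[s].mean(0).round(4),P[s2].mean(0).round(4))
"
```

```text
clock: 13.35
position: [0.5502, -0.0012, 0.0895]
ee_rot: [0.663, 0.748, -0.002, -0.003]
ft_force: [-0.3, 0.1, -1.6]
grip_width: 0.241
toe d 0.4 lat 0.4 h 1.3 pitch 0.35 roll 0.08 yaw 0.06 clock 13.35 F [-0.3  0.1 -1.6] M [-0.01 -0.05 -0.01] gw 0.241
[ 0.48806961 -0.00402411  0.06693741]
60 [ 0.4587 -0.0229  0.0755] [ 0.4602 -0.0497  0.0671]
68 [ 0.4621 -0.0225  0.0751] [ 0.4639 -0.0497  0.0662]
76 [ 0.4658 -0.0221  0.0754] [ 0.4678 -0.0494  0.0667]
84 [ 0.4686 -0.0226  0.0667] [ 0.4716 -0.0492  0.0664]
92 [ 0.4713 -0.0237  0.0496] [ 0.4748 -0.0533  0.0504]
100 [ 0.4764 -0.0218  0.0662] [ 0.4792 -0.0533  0.0493]
108 [ 0.4804 -0.0214  0.067 ] [ 0.4837 -0.0531  0.0493]
116 [ 0.4845 -0.0209  0.0673] [ 0.4882 -0.0528  0.0494]
124 [ 0.4885 -0.0205  0.0676] [ 0.4929 -0.0526  0.0495]
132 [ 0.4927 -0.0201  0.0674] [ 0.4975 -0.0523  0.0495]
140 [ 0.4969 -0.0197  0.0673] [ 0.5022 -0.052   0.0499]
148 [ 0.5011 -0.0193  0.0676] [ 0.507  -0.0517  0.0499]
156 [ 0.5055 -0.0189  0.0674] [ 0.5119 -0.0516  0.0497]
164 [ 0.51   -0.0185  0.0662] [ 0.5169 -0.0513  0.0497]
```

View pics/side6z.png

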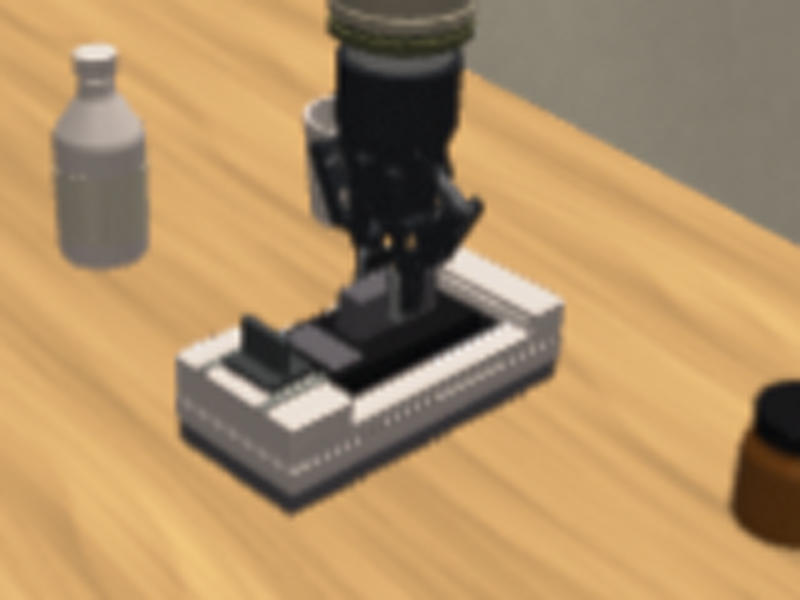

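View pics/wrist6.png

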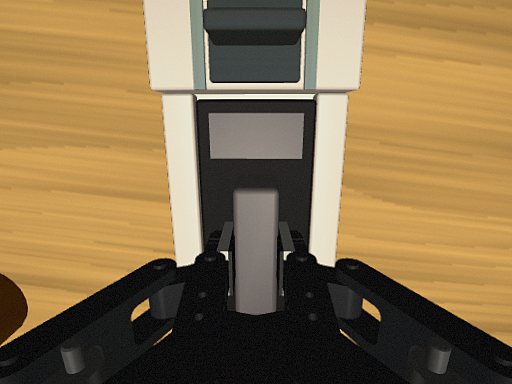

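```bash
python3 -m pendant '[[[-0.05,0,-0.1],[0,0,0],255],[[0,0,0],[0,0,0],255]]'
python3 -c "
from tgt import *
where()"
python3 -m pendant '[[[0,0,-0.1],[0,0,0],255],[[0,0,0],[0,0,0],255]]'
python3 -c "
from tgt import *
where()
c=grab('wrist','7')
v,u=np.nonzero(c['range_z']>0)
P=c['o']+rays(c,np.c_[u,v])*c['range_z'][v,u][:,None]
for row in (60,108,132,156):
  s=(v==row)&(abs(u-240)<25); s2=(v==row)&(abs(u-180)<4)
  print(row,P[s].mean(0).round(4),P[s2].mean(0).round(4))
"
```

```text
clock: 13.7
position: [0.5501, -0.0011, 0.0893]
ee_rot: [0.663, 0.748, -0.002, -0.002]
ft_force: [-2.4, 0.2, 0.9]
grip_width: 0.242
toe d 0.5 lat 0.5 h 1.1 pitch 0.33 roll 0.07 yaw 0.06 clock 13.7 F [-2.4  0.2  0.9] M [-0.09 -0.04 -0.07] gw 0.242
clock: 13.95
position: [0.55, -0.0011, 0.0892]
ee_rot: [0.663, 0.748, -0.002, -0.002]
ft_force: [-1.0, 0.0, 1.2]
grip_width: 0.24
toe d 0.5 lat 0.5 h 1.0 pitch 0.33 roll 0.05 yaw 0.06 clock 13.95 F [-1.   0.   1.2] M [-0.16 -0.14 -0.04] gw 0.24
60 [ 0.4582 -0.019   0.0756] [ 0.4601 -0.0497  0.0665]
108 [ 0.4798 -0.0172  0.0661] [ 0.4836 -0.053   0.0492]
132 [ 0.4921 -0.0158  0.0668] [ 0.4974 -0.0523  0.0492]
156 [ 0.5049 -0.0145  0.0668] [ 0.5118 -0.0514  0.0495]
```

```bash
python3 -m pendant '[[[0,0,0],[0,0,0],160],[[0,0,0],[0,0,0],120],[[0,0,0],[0,0,0],120],[[0,0,0],[0,0,0],120],[[0,0,1],[0,0,0],120],[[0,0,2],[0,0,0],120],[[0,0,3],[0,0,0],120],[[0,0,2],[0,0,0],120],[[0,0,0],[0,0,0],120],[[0,0,0],[0,0,0],120]]'
python3 -c "
from tgt import *
where()
c=grab('wrist','8');grab('side','8')
for z0,z1 in((.058,.0715),(.09,.106)):
  q=topview(c,(.4,.65,-.08,.08),z0,z1);print(z0,len(q))
v,u=np.nonzero(c['range_z']>0)
P=c['o']+rays(c,np.c_[u,v])*c['range_z'][v,u][:,None]
y=np.radians(YAW);f=np.array([np.cos(y),np.sin(y),0]);l=np.array([-np.sin(y),np.cos(y),0])
X=-(P-O)@f*1000;Y=-(P-O)@l*1000
np.savez('w8p.npz',X=X,Y=Y,Z=P[:,2]*1000,u=u,v=v)
for x in range(-30,112,4):
  s=(abs(X-x)<2)&(abs(abs(Y)-20)<4)&(P[:,2]>.02); w=(abs(X-x)<2)&(abs(abs(Y)-45)<4)
  print(x,s.sum(),np.median(P[s,2]*1000).round(1),np.median(P[w,2]*1000).round(1))
"
```

```text
clock: 15.25
position: [0.5498, -0.0008, 0.1729]
ee_rot: [0.663, 0.749, -0.002, -0.002]
ft_force: [0.4, 0.4, -0.3]
grip_width: 0.529
toe d 0.7 lat 0.9 h 84.7 pitch 0.31 roll 0.07 yaw 0.08 clock 15.25 F [ 0.4  0.4 -0.3] M [0.01 0.04 0.03] gw 0.529
0.058 17034
0.09 3159
-30 66 65.5 49.7
-26 74 65.5 49.4
-22 73 65.7 49.7
-18 72 65.7 49.6
-14 72 65.5 49.9
-10 208 172.8 223.1
-6 306 177.1 220.0
-2 347 178.1 215.6
2 335 178.9 216.1
6 364 180.3 233.1
10 686 190.5 225.1
14 301 211.2 215.6
18 4941 242.4 49.6
22 419 254.9 49.5
26 75 65.3 49.6
30 93 65.5 49.6
34 89 65.7 49.6
38 82 65.6 49.5
42 95 65.5 49.5
46 95 66.2 49.6
50 94 66.1 49.3
54 82 66.2 49.7
58 87 66.4 49.3
62 94 66.2 49.7
66 96 66.1 49.5
70 97 65.7 49.5
74 94 65.3 49.3
78 102 36.3 49.6
82 119 66.8 66.2
86 91 75.4 66.5
90 103 75.3 66.4
94 101 75.1 66.4
98 154 76.0 66.4
102 106 99.9 66.6
106 48 99.8 66.4
110 34 75.1 66.4
```

View pics/wrist8.png

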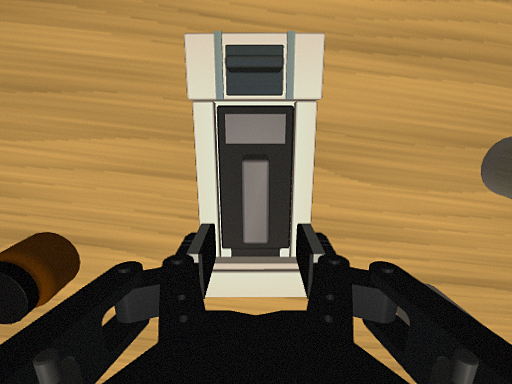

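The pack lies home: its top is at 65–66 mm against the expected 65, its heel is at pump x ≈ 76, and it is centred. Next, close the fingers and move behind the tab.

```bash
python3 -m pendant '[[[-1.5,-0.2,1],[0,0,0],255],[[-2.5,-0.31,0],[0,0,0],255],[[-2.5,-0.31,0],[0,0,0],255],[[-2.5,-0.31,0],[0,0,0],255],[[-2.5,-0.31,0],[0,0,0],255],[[-1.2,-0.16,0],[0,0,0],255],[[0,0,0],[0,0,0],255],[[0,0,0],[0,0,0],255]]' 40
python3 -c "
from tgt import *
o=manip.get_obs();d=o['position']-O
y=np.radians(YAW);f=np.array([np.cos(y),np.sin(y),0]);l=np.array([-np.sin(y),np.cos(y),0])
print('TCP pump x %.1f lat %.1f'%(-d@f*1000,d@l*1000),o['position'],R.from_quat(o['ee_rot']).as_matrix().round(3),o['grip_width'],manip.tcp_to_tips,o['joint_pos'])
grab('wrist','9');grab('side','9')"
```

```text
clock: 16.35
position: [0.4176, -0.0169, 0.1776]
ee_rot: [0.663, 0.749, -0.004, -0.006]
ft_force: [-0.2, 0.7, 0.3]
grip_width: -0.0
TCP pump x 132.4 lat -0.5 [ 0.4175594  -0.01694803  0.17762059] [[-0.121  0.993 -0.014]
 [ 0.993  0.121  0.002]
 [ 0.003 -0.014 -1.   ]] -6.0235236747186615e-05 0.017 [ 0.24986097 -0.04448096 -0.30672502  2.04030253 -0.01736204  1.15746864
  1.64266524]
```

View pics/wrist9.png

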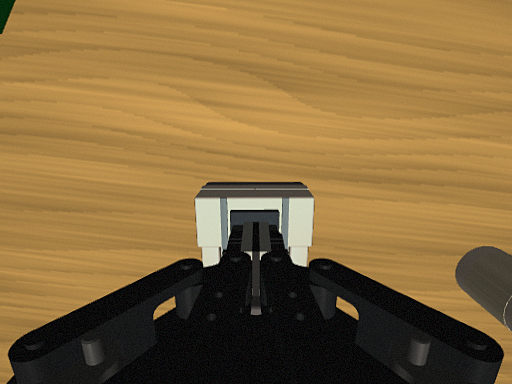

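View pics/side9.png

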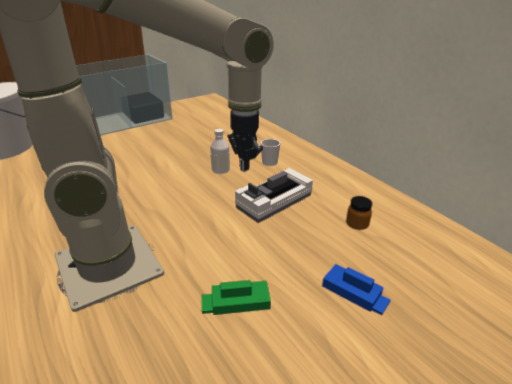

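The closed fingers are behind the tab, and the catch and tab are visible just ahead at (255,215). Descending.

```bash
python3 -m pendant '[[[0,0,-1.9],[0,0,0],255],[[0,0,-1.9],[0,0,0],255],[[0,0,-1.9],[0,0,0],255],[[0,0,-1.8],[0,0,0],255],[[0,0,0],[0,0,0],255]]'
cat >> tgt.py <<'E'
def tab():
    o=manip.get_obs();d=o['position']-O
    y=np.radians(YAW);f=np.array([np.cos(y),np.sin(y),0]);l=np.array([-np.sin(y),np.cos(y),0])
    print('TCP pump x %.1f lat %.1f z %.1f'%(-d@f*1000,d@l*1000,d[2]*1000),'F',o['ft_force'].round(1),o['clock'])
E
python3 -c "
from tgt import *
tab()"
```

```text
clock: 17.08
position: [0.4201, -0.0161, 0.1005]
ee_rot: [0.663, 0.749, -0.003, -0.006]
ft_force: [0.2, -0.4, 0.5]
grip_width: 0.004
TCP pump x 129.8 lat 0.1 z 100.5 F [ 0.2 -0.4  0.5] 17.075
```

```bash
python3 -m pendant '[[[0.5,0.06,0],[0,0,0],255],[[0.5,0.06,0],[0,0,0],255],[[0.4,0.05,0],[0,0,0],255],[[0,0,0],[0,0,0],255]]'
python3 -c "
from tgt import *
tab()"
python3 -m pendant '[[[0.4,0.05,0],[0,0,0],255],[[0.4,0.05,0],[0,0,0],255],[[0,0,0],[0,0,0],255]]'
python3 -c "
from tgt import *
tab()"
```

```text
clock: 17.58
position: [0.4364, -0.0141, 0.1022]
ee_rot: [0.662, 0.749, -0.003, -0.005]
ft_force: [-0.7, -1.6, -0.6]
grip_width: 0.0
TCP pump x 113.4 lat 0.1 z 102.2 F [-0.7 -1.6 -0.6] 17.575
clock: 17.95
position: [0.4447, -0.0131, 0.1023]
ee_rot: [0.663, 0.749, -0.003, -0.005]
ft_force: [-0.1, -0.4, 0.1]
grip_width: 0.001
TCP pump x 105.0 lat 0.1 z 102.3 F [-0.1 -0.4  0.1] 17.95
```

```bash
python3 -c "
from tgt import *
c=grab('side','10');c2=grab('wrist','10');c3=grab('scene','10')
im=c['pixels'][140:230,200:320];cv2.imwrite('pics/side10z.png',cv2.resize(im,None,fx=6,fy=6,interpolation=2)[:,:,::-1])
im=c3['pixels'][140:230,220:340];cv2.imwrite('pics/scene10z.png',cv2.resize(im,None,fx=6,fy=6,interpolation=2)[:,:,::-1])
"
```

```text
(no output)
```

View pics/side10z.png

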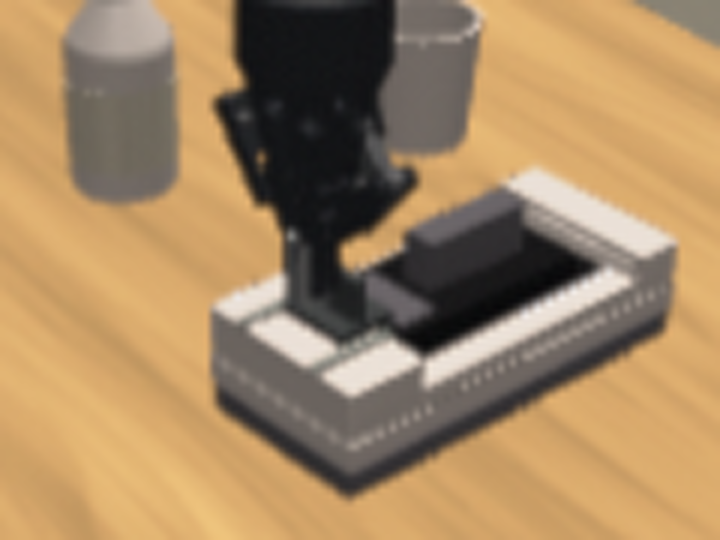

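View pics/scene10z.png

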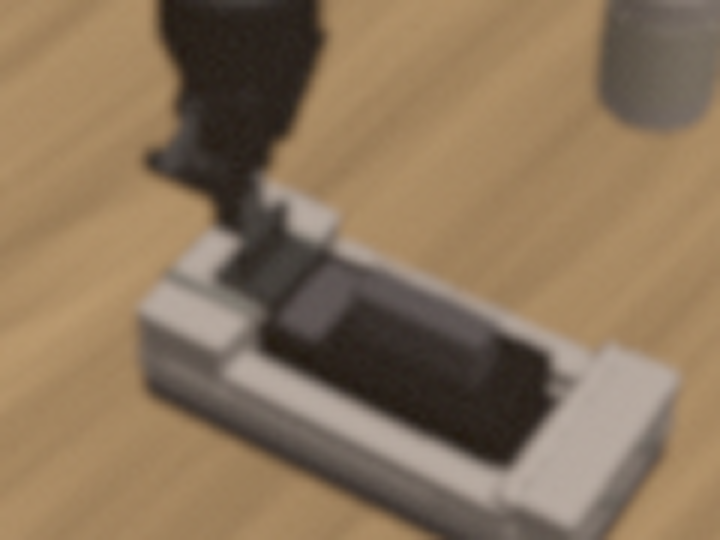

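The catch is sliding ahead of the fingers, with its plate now reaching the heel at (370,270 zoomed). Continuing to the stop.

```bash
python3 -m pendant '[[[0.4,0.05,0],[0,0,0],255],[[0.3,0.04,0],[0,0,0],255],[[0,0,0],[0,0,0],255]]'
python3 -c "
from tgt import *
tab()"
python3 -m pendant '[[[0.2,0.02,0],[0,0,0],255],[[0,0,0],[0,0,0],255]]'
python3 -c "
from tgt import *
tab()"
python3 -m pendant '[[[0.2,0.02,0],[0,0,0],255],[[0,0,0],[0,0,0],255]]'
python3 -c "
from tgt import *
tab()"
```

```text
clock: 18.48
position: [0.4518, -0.0122, 0.1024]
ee_rot: [0.663, 0.749, -0.003, -0.006]
ft_force: [-0.9, 0.3, -1.1]
grip_width: -0.003
TCP pump x 97.9 lat 0.1 z 102.4 F [-0.9  0.3 -1.1] 18.475
clock: 18.73
position: [0.454, -0.012, 0.1024]
ee_rot: [0.663, 0.749, -0.003, -0.005]
ft_force: [-0.1, -0.1, -0.5]
grip_width: 0.002
TCP pump x 95.7 lat 0.2 z 102.4 F [-0.1 -0.1 -0.5] 18.725
clock: 18.98
position: [0.4561, -0.0117, 0.1024]
ee_rot: [0.663, 0.749, -0.003, -0.005]
ft_force: [-0.9, -0.1, 0.2]
grip_width: 0.003
TCP pump x 93.5 lat 0.2 z 102.4 F [-0.9 -0.1  0.2] 18.975
```

```bash
python3 -m pendant '[[[0.2,0.02,0],[0,0,0],255],[[0.1,0.01,0],[0,0,0],255]]'
python3 -c "
from tgt import *
tab()"
python3 -m pendant '[[[0.15,0.02,0],[0,0,0],255],[[0,0,0],[0,0,0],255]]'
python3 -c "
from tgt import *
tab()
c=grab('side','11');c3=grab('scene','11')
im=c['pixels'][140:230,200:320];cv2.imwrite('pics/side11z.png',cv2.resize(im,None,fx=6,fy=6,interpolation=2)[:,:,::-1])
"
```

```text
clock: 19.23
position: [0.4563, -0.0118, 0.102]
ee_rot: [0.663, 0.749, -0.005, -0.008]
ft_force: [-6.7, 0.6, 5.2]
grip_width: -0.001
TCP pump x 93.3 lat 0.1 z 102.0 F [-6.7  0.6  5.2] 19.225
clock: 19.48
position: [0.4562, -0.0118, 0.1019]
ee_rot: [0.663, 0.749, -0.007, -0.009]
ft_force: [-0.9, 0.6, -0.1]
grip_width: 0.004
TCP pump x 93.5 lat 0.1 z 101.9 F [-0.9  0.6 -0.1] 19.475
```

View pics/side11z.png

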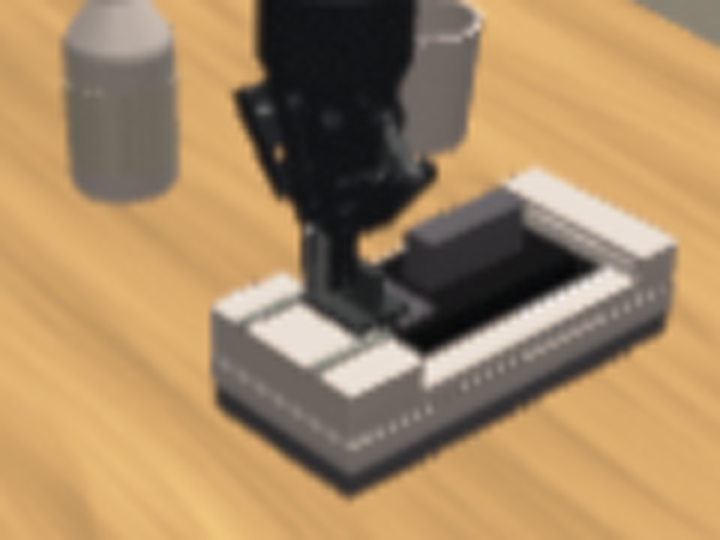

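The force jumped to 7 N at the stop and motion ceased. I back off, rise, and check.

```bash
python3 -m pendant '[[[-0.6,-0.07,0],[0,0,0],255],[[-0.8,-0.1,0],[0,0,0],255],[[-0.8,-0.1,1],[0,0,0],255],[[0,0,3],[0,0,0],255],[[0,0,4],[0,0,0],255],[[2,0,4],[0,0,0],255],[[5,0,2],[0,0,0],255],[[5,0,0],[0,0,0],255],[[4,0,0],[0,0,0],255],[[3,0,0],[0,0,0],255],[[0,0,0],[0,0,0],255]]'
python3 -c "
from tgt import *
c=grab('wrist','12');s=grab('side','12');grab('scene','12')
v,u=np.nonzero(c['range_z']>0)
P=c['o']+rays(c,np.c_[u,v])*c['range_z'][v,u][:,None]
y=np.radians(YAW);f=np.array([np.cos(y),np.sin(y),0]);l=np.array([-np.sin(y),np.cos(y),0])
X=-(P-O)@f*1000;Y=-(P-O)@l*1000;Z=P[:,2]*1000
b=(abs(Y)<15)&(X>50)&(X<125)
t=b&(Z>90)&(Z<106);print('tab x',np.percentile(X[t],[2,50,98]).round(1),t.sum())
pl=b&(Z>72)&(Z<79);print('plate x',np.percentile(X[pl],[1,99]).round(1))
for x in range(-76,64,10):
  q=(abs(X-x)<3)&(abs(abs(Y)-20)<4)&(Z>20)&(Z<90)
  if q.sum()>5: print(x,np.median(Z[q]).round(1),end='; ')
"
```

```text
clock: 20.95
position: [0.6256, -0.0155, 0.2543]
ee_rot: [0.663, 0.749, -0.004, -0.005]
ft_force: [-0.4, -0.9, -0.9]
grip_width: -0.003
tab x [75.1 77.7 82.9] 394
plate x [59.5 95.4]
-76 59.8; -66 45.7; -56 64.6; -46 65.7; -36 65.5; -26 65.6; -16 65.6; -6 65.6; 4 65.4; 14 65.4; 24 65.5; 34 65.5; 44 65.6; 54 66.2;
```

View pics/wrist12.png

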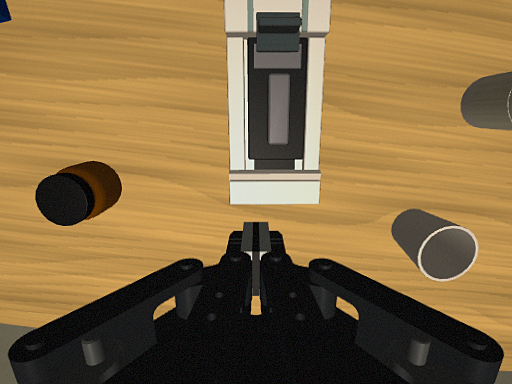

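View pics/side12.png

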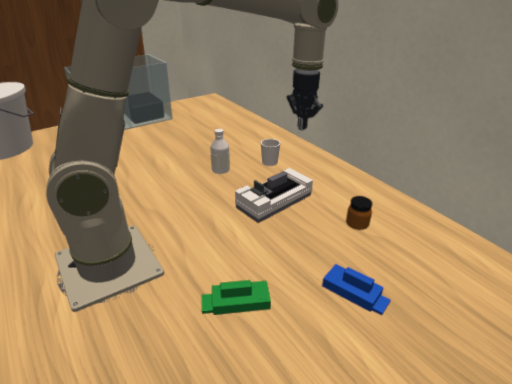

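The catch tip is at pump x ≈ 59.5, where fully closed is 60. The pack is flat, and the bottle, beaker and jar are standing where they were. Handing in.

```bash
python3 -c "
from workcell import manip
print(manip.hand_in())"
```

```text
the job is handed in; nothing more can be done
None
```

I fitted the pack into the bay and locked it in, then handed the job in at about 21 s. No verdict was reported.

**What I did**
- I gripped the pack by its rib and tilted it 25° nose-down.
- I slid the tongue under the lip until it touched the floor and the toe wall, both lightly.
- I swung the heel down at well under 1 rad/s and released the pack once it was resting on the floor.
- I pushed the catch with closed fingers to its stop, where the force rose to about 7 N, then backed off clear of everything.

**Last checks**
- **Pack:** its top reads 65.4–66.2 mm against 65 nominal. The bay's walls and heel block read about 0.5 mm high in the same images, so the pack is home. It is level, and centred in the bay.
- **Catch:** its tip is at pump x ≈ 59.5 mm, where fully closed is 60.
- **Bystanders:** the bottle, beaker and jar are upright and look unmoved in the images.

**Disagreement:** the arm's own readings differed slightly from the touched surfaces, by about 1.5 mm in height and 0.8 mm lengthwise. Both are within the calibration tolerance, and I allowed for them during the swing. No check failed.

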